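# Free a glued cigar box from the bench bar clamp

### The arm

A 7-joint arm with a two-finger parallel gripper is mounted at the origin on a cart in front of the work surface, level with it; the furniture and walls round the work are solid. World frame = base frame: x ahead of the robot, y to its left, z up, the work surface at z = 0. Lengths are in m, angles in rad, forces in N, time in s.
With the tool pointing down it reaches from about 0.425 to 0.825 m from the base axis. Payload 3.6 kg.
Tool frame: the origin (TCP) lies where the fingers leave the gripper's body, on its centre line; the fingertips stand 73 mm ahead of it and the grasp point (between the pads) lies 54 mm ahead of it; z points along the fingers, y is the line along which they close (so a half turn about z gives the same grasp; the last joint's range is limited). The gripper opens to 85 mm and grips with 20 to 120 N. Pads are 22 mm wide; open, the fingers measure 114 mm over their backs; the gripper's body (76 mm by 85 mm) begins 54 mm behind the grasp point. The pads swing forward as they close: fully open they stand 13 mm farther back than shut.
Start: joints at [1.276, 0.615, -0.013, 1.423, 0.008, 1.103, -0.04], TCP at [0.173, -0.627, 0.304] pointing down, gripper open.
Joint ranges: [-3.12, 3.12], [-0.3, 2.06], [-1.34, 1.32], [0.26, 2.42], [-1.36, 4.5], [0.01, 1.98], [-2.84, 2.84]. Speed limits (rad/s): [2.79, 2.79, 3.14, 3.14, 3.14, 3.14, 3.14].

### API

Orientations are given as a unit quaternion [x, y, z, w].
In Python, from station import arm, snapshot, camera_info, ticket gives the robot as it stands. Calls block until the motion is done:
- arm.movep(position, orientation): joint-space move of the TCP to a pose.
- arm.line_to(position, velocity=0.15, ori=None): straight line of the TCP; ori=None keeps the orientation; velocity is the mean speed in m/s.
- arm.move_j(angles): joint-space move.
- arm.move_gripper(opening, effort=None): opening from 0.0 (shut) to 1.0 (fully open); effort is the grip in N (None keeps the last); returns when the fingers have stopped.
- arm.pause(seconds).
- arm.ik(position, orientation): joint angles nearest the present ones, or None.
- snapshot(name): name is "scene" or "top" or "wrist"; returns the picture (420x560x3 uint8, blue, green, red); there is no depth.
- camera_info(name): a dict with "fx", "fy", "cx", "cy" (pixels), "dist_coeffs" ([k1, k2, p1, p2, k3] as OpenCV has them; the pictures are not rectified), "R" (3x3) and "t" (3): a world point X has camera coordinates R X + t; the wrist camera has in their place "T_tool_cam" (4x4, takes a point from camera to tool coordinates, whose origin is the TCP and whose axes are the flange's). Camera axes: x right, y down, z forward; pixel columns grow to the right and rows downward; lengths in m; the calibration is good to about 2 mm. A picture is of the moment at which its call begins: read the wrist's pose just before it. camera_info takes no time and is no camera call.
A pose or a line that the arm cannot do raises arm.MotionError and nothing moves.
- ticket.finish_job(): hands the job in; it is judged then, once.
Readings, each from a call of its own:
- arm.read_time(): time.
- arm.read_joint_positions(): joint angles.
- arm.read_dq(): joint speeds.
- arm.read_effort(): joint torques, N m.
- arm.read_tool_pos(): TCP position.
- arm.read_eef_rot(): TCP orientation.
- arm.read_ft_force(): force on the tool from outside, world axes, zero at the start.
- arm.read_wrist_torque(): the same for the moment, N m.
- arm.read_opening(): opening from 0.0 (shut) to 1.0 (fully open).
- arm.read_finger_force(): force on a finger pad.
Only numpy, scipy, OpenCV 4.12 (cv2) and the standard library are available. Lean on these libraries where they do the work, as an engineer would, in place of code of your own. Each camera call takes 0.05 s, during which the arm holds its last target. There are 200 camera calls.

### The job

The glue on the cigar box has set, so open the bar clamp it stands in: with the fingertips, press down the release lever's pad on the sliding jaw and, keeping it down, push the jaw back along its bar, away from the box, until it stands against the stop collar. Then take the fingers off so that the lever springs up again. Leave the box standing where it is and the other things undisturbed; nothing is to be lifted.

Things in the scene. Friction and masses are not known exactly. Their poses are not given: they have to be found in the camera images.
- clamp: the bench bar clamp, fixed: a level steel bar 575 mm long, 24 mm wide, top 30 mm above the worktop, with saw teeth 4 mm high (pitch 6 mm) on part of it. Origin: on the worktop under the bar, between jaw and collar. Its x axis runs along the bar in the direction in which the sliding jaw opens (away from the box, toward the stop collar); y across the bar, z up
- sliding_jaw (a joint): how far the sliding jaw has moved back along the bar, m: about 0 when it touches the box, grows as it opens, 0.075 to 0.12 when it meets the collar. The grey casting, 129 mm long, slides with about 2.5 N friction, but the pawl in the rack lets it back no more than a few mm unless the release is held down; toward the box it slides freely at any time
- release (a joint): angle of the release lever, rad: 0 to 0.13 at rest (sprung up), 0.26 fully down. From about 0.14 the pawl is clear of the rack and the jaw slides; let go, it springs up and the pawl drops in again. About 5 N on the pad press it fully down; press before pushing, since a push jams the pawl in the teeth
- press_pad (a point): on top of the release lever's ribbed dark steel pad, where to press: 56 to 58 mm above the worktop at rest, going down up to 9 mm at this point. The pad is 39 mm along the bar, 36 mm across, in the gap (44 mm along the bar) between the back of the jaw's upright face block (88 mm high) and the thumb rest; its pivot lies 36 mm from this point, beyond the thumb rest. This point is 12 mm from the thumb rest
- thumb_rest (a point): middle of the thumb rest's face, 70 mm above the worktop: a raised cross bar of the sliding jaw (42 mm across, top at 78 mm, 18 mm thick) just beyond the press pad on the opening side; fingers that hold the pad down push against this face to move the jaw back
- jaw_back (a point): middle of the rear end of the sliding jaw, 40 mm above the worktop; this end meets the stop collar
- collar_face (a point): middle of the stop collar's face that looks at the jaw, 40 mm above the worktop. The collar is a fixed grey block on the bar (18 mm along it, 46 mm across, 50 mm high, with a knurled screw on top to 64 mm); its place on the bar differs each time. The jaw is home when jaw_back lies at this point
- cigar_box: closed cedar cigar box, 167 x 222 x 60 mm, loose, standing on two wooden bearers (38 mm high) with its ends between the rubber faces of tail jaw and sliding jaw; its top is 98 mm above the worktop. Origin under its centre
- paste_cup_3: bystander: plastic portion cup of paste, 63 mm wide, 36 mm high, standing behind the bar; origin under its centre
- glue_brush: bystander: small glue brush, 179 mm long, lying in front of the clamp; origin under its middle
- wood_block: bystander: small hardwood wedge, 37 x 50 x 18 mm, lying in front of the clamp; origin under its centre
- paste_cup: bystander: plastic portion cup of paste, 63 mm wide, 36 mm high, on the rolling board; origin under its centre
- cigar_2: bystander: loose cigar, 150 mm long, 19 mm thick, on the rolling board; origin under its middle
- cigar_3: bystander: loose cigar, 148 mm long, 19 mm thick, on the rolling board; origin under its middle

How it is judged:
On the way, in this order (a step that is already met when the one before it is completed fails the run):
1. the release lever is pressed down before the jaw has gone back more than 40 mm (value of joint release above 0.135 rad and value of joint sliding_jaw below 0.04 m), for 0.05 s.
2. the sliding jaw stands against the stop collar (distance between jaw_back and collar_face below 0.008 m), for 0.1 s.
At the end, for the whole second after the job is handed in: the sliding jaw stands within 8 mm of the stop collar, the release lever has sprung up (below 0.135 rad), and the box stands at rest within 15 mm of where it was (distance between jaw_back and collar_face below 0.008 m and value of joint release below 0.135 rad and distance of cigar_box from where it was at the start of the episode below 0.015 m and linear speed of cigar_box below 0.01 m/s); the robot touches nothing.
It fails at once if the cigar box is lifted by more than 10 mm or shoved by more than 20 mm (height (world z) of cigar_box above 0.048 m or distance of cigar_box from where it was at the start of the episode above 0.02 m).
It fails at once if a bystander is moved by more than 25 mm (distance of any of paste_cup_3, glue_brush, wood_block, paste_cup, cigar_2, cigar_3 from where it was at the start of the episode above 0.025 m).
It also fails if it takes over 38 s, if anything falls off the work surface, if the arm or the gripper's body presses on something with over 40 N, if the wrist force passes 120 N, or if a joint passes its speed limit or range.

## Working session

There is one attempt and no reset: what is moved stays moved. The work goes in short steps, each a Python script; the robot and the scene stay as the last script left them, time stands still between calls to the robot, and variables do not carry over. Pictures are saved under pics/ and viewed, at most 10 in all, crops included, and the job is handed in when it is done.

```bash
mkdir -p pics; cat > h.py <<'E'
import numpy as np, cv2
from station import arm, snapshot, camera_info, ticket
def ray(name,uv):
    c=camera_info(name);K=np.array([[c['fx'],0,c['cx']],[0,c['fy'],c['cy']],[0,0,1]])
    p=cv2.undistortPoints(np.array([[uv]],float),K,np.array(c['dist_coeffs'],float))[0,0]
    R=np.array(c['R']);t=np.array(c['t']);return -R.T@t,R.T@np.array([p[0],p[1],1])
def onplane(name,uv,z):
    o,d=ray(name,uv);return o+d*(z-o[2])/d[2]
def proj(name,X):
    c=camera_info(name);K=np.array([[c['fx'],0,c['cx']],[0,c['fy'],c['cy']],[0,0,1]])
    return cv2.projectPoints(np.atleast_2d(np.array(X,float)),cv2.Rodrigues(np.array(c['R']))[0],np.array(c['t'],float),K,np.array(c['dist_coeffs'],float))[0][:,0]
E
python3 - <<'E'
from h import *
for n in ("scene","top"):
    cv2.imwrite(f"pics/{n}0.png",cv2.resize(snapshot(n),(800,600),interpolation=cv2.INTER_CUBIC))
print(arm.read_eef_rot(),arm.read_time())
for n in ("scene","top"):
    c=camera_info(n);print(n,-np.array(c['R']).T@np.array(c['t']),np.array(c['R'])[2])
E
```

```text
[ 9.90976573e-01  1.34029838e-01 -1.69712945e-04 -1.18559932e-03] 0.1
scene [-0.10814162  0.79102262  0.77118663] [ 0.52875883 -0.5453422  -0.65039679]
top [0.23023609 0.21933842 1.31409872] [ 0.18765363  0.00568862 -0.98221879]
```

View pics/top0.png

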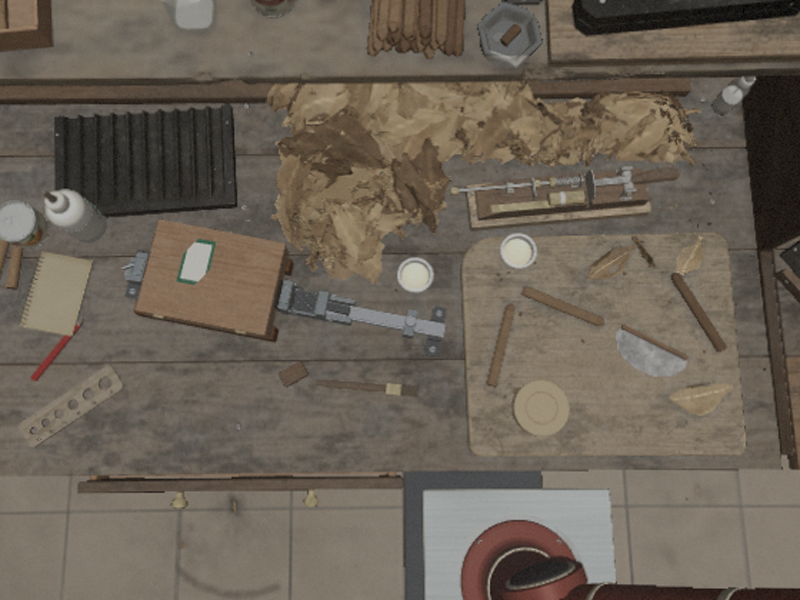

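View pics/scene0.png

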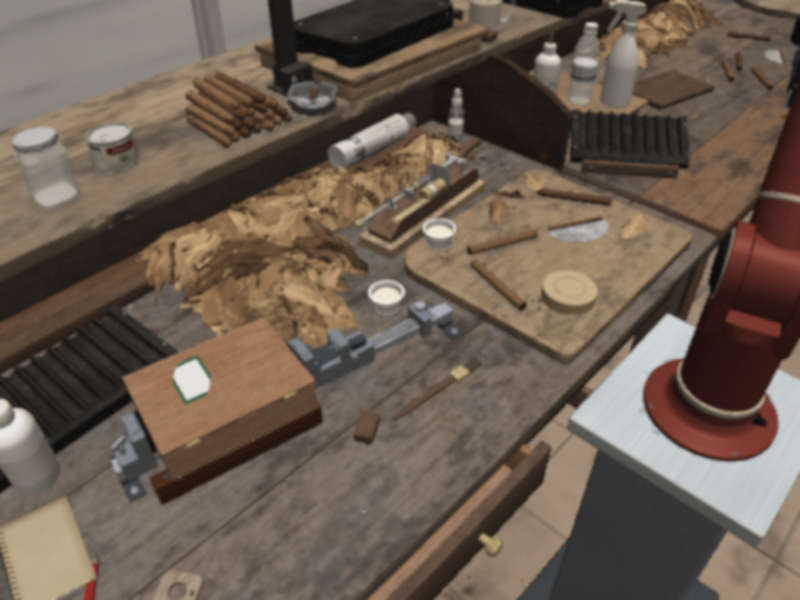

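The top view shows the bar running right from the box: jaw at (280–350, 280–325), collar at (411, 322), cup behind at (415, 275). In the scene view the jaw is at (335, 350) and the collar at (420, 318). Next I'll zoom in on both.

```bash
python3 - <<'E'
from h import *
t=snapshot("top")[190:245,188:318];s=snapshot("scene")[200:285,195:330]
a=cv2.resize(t,None,fx=6,fy=6,interpolation=cv2.INTER_CUBIC)
b=cv2.resize(s[:,:],None,fx=3,fy=3,interpolation=cv2.INTER_CUBIC)
im=np.zeros((600,800,3),np.uint8);im[:a.shape[0],:a.shape[1]]=a;im[335:335+b.shape[0],:b.shape[1]]=b[:265]
im=cv2.convertScaleAbs(im,alpha=1.6)
cv2.imwrite("pics/zoom.png",im)
E
```

```text
(no output)
```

View pics/zoom.png

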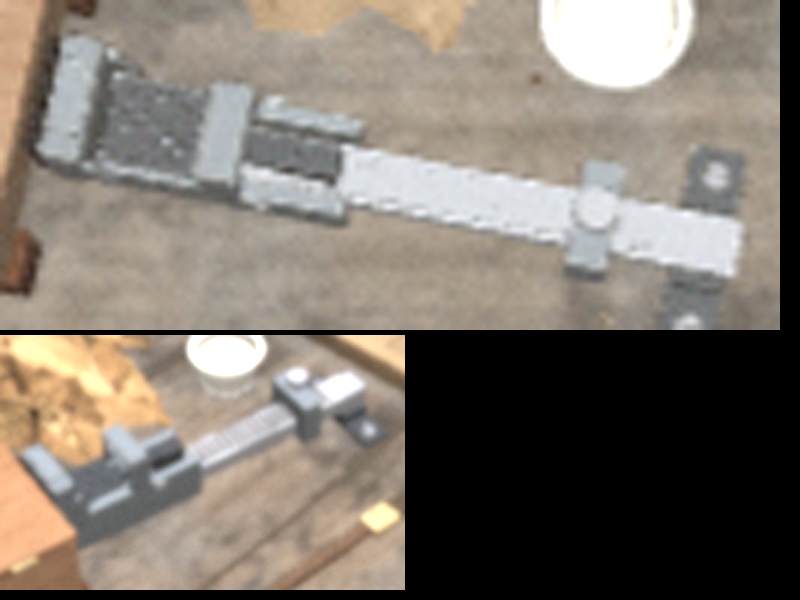

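```bash
cat >> h.py <<'E'
def P(u,v,z): return onplane("top",(u/6+188-.42,v/6+190-.42),z)
def quat(yaw):
    from scipy.spatial.transform import Rotation as R
    return (R.from_euler('z',yaw)*R.from_euler('x',np.pi)).as_quat()
E
python3 - <<'E'
from h import *
rl=[P(213,82,.078),P(195,178,.078)]; rr=[P(253,87,.078),P(235,183,.078)]
fb=[P(107,40,.088),P(83,165,.088)]
cl=[P(585,160,.05),P(567,270,.05)];cr=[P(627,165,.05),P(608,272,.05)]
jb=[P(362,130,.045),P(345,215,.045)]
m=lambda a:(a[0]+a[1])/2
b0,b1=P(345,175,.03),P(740,250,.03)
d=m(cl)-m(fb);d[2]=0;d/=np.linalg.norm(d)
e=np.array([-d[1],d[0],0])
db=b1-b0;print("dir",d,"bar",db/np.linalg.norm(db))
for n,x in dict(fb=fb,rl=rl,rr=rr,jb=jb,cl=cl,cr=cr).items():
    c=m(x);print(n,c.round(4),"along %.4f across %.4f width %.4f"%((c-m(rl))@d,(c-m(rl))@e,np.linalg.norm(x[0]-x[1])))
print("reach",np.linalg.norm(m(rl)[:2]))
# cross-check: project to scene zoom coordinates
for x in (rl,cl): print(((proj("scene",x)-[195,200]+.33)*3+[0,335]).round(0).tolist())
th=np.arctan2(d[1],d[0])
for yaw in (th,th+np.pi):
  for s in (0,.12):
    p=m(rl)-.012*d+s*d;p[2]=.17;print(yaw,p,arm.ik(p,quat(yaw)))
E
```

```text
dir [-0.21200194 -0.97726924  0.        ] bar [-0.20017482 -0.9797602   0.        ]
fb [0.4737 0.3794 0.088 ] along -0.0441 across 0.0006 width 0.0519
rl [0.4638 0.3365 0.078 ] along 0.0000 across 0.0000 width 0.0401
rr [0.4615 0.3203 0.078 ] along 0.0163 across 0.0012 width 0.0401
jb [0.4513 0.2775 0.045 ] along 0.0602 across 0.0003 width 0.0364
cl [0.4317 0.1858 0.05  ] along 0.1541 across 0.0006 width 0.0464
cr [0.43   0.1687 0.05  ] along 0.1711 across 0.0026 width 0.0453
reach 0.5729649768315543
[[101.0, 433.0], [131.0, 464.0]]
[[272.0, 379.0], [308.0, 411.0]]
-1.784419341698499 [0.46632121 0.34817869 0.17      ] [-0.06207735  0.96141792 -1.15197024  1.75057559  0.97903006  1.12579846
  1.38650592]
-1.784419341698499 [0.44088098 0.23090638 0.17      ] [ 0.15285785  0.86503963 -1.15167844  1.98480926  0.97712936  0.99500349
  1.43301509]
1.357173311891294 [0.46632121 0.34817869 0.17      ] [-0.29931756  0.74794021 -0.62880785  1.75778514  0.57444056  0.82747676
 -1.41561616]
1.357173311891294 [0.44088098 0.23090638 0.17      ] [-0.23508571  0.60791487 -0.43449576  1.9957344   0.42288169  0.62593863
 -1.16239036]
```

```bash
python3 - <<'E'
from h import *
arm.move_j([-0.60,.615,0,1.423,0,1.103,0])
arm.move_gripper(0.0)
d=np.array([-.2065,-.9784,0]);th=np.arctan2(d[1],d[0])
p=np.array([.4638,.3365,0])-.0125*d;p[2]=.20
for yaw in (th,th+np.pi):
  for s in (0,.11):
    q=arm.ik(p+s*d,quat(yaw));print(s,np.round(q,2))
yaw=th+np.pi
arm.movep(p,quat(yaw))
print(arm.read_tool_pos(),arm.read_eef_rot(),arm.read_time(),arm.read_ft_force())
cv2.imwrite("pics/w1.png",snapshot("wrist"))
E
```

```text
0 [-0.32  0.69 -0.58  1.73  0.48  0.86  1.81]
0.11 [-0.15  0.59 -0.58  1.95  0.48  0.74  1.92]
0 [-0.79  0.63  0.18  1.75 -0.15  0.77 -0.75]
0.11 [-0.66  0.54  0.17  1.96 -0.14  0.65 -0.61]
[0.46739857 0.3491865  0.20074422] [7.76203089e-01 6.30481812e-01 1.17714221e-03 2.52661574e-04] 5.3417 [-0.39627939  1.17703778  1.04985504]
```

View pics/w1.png

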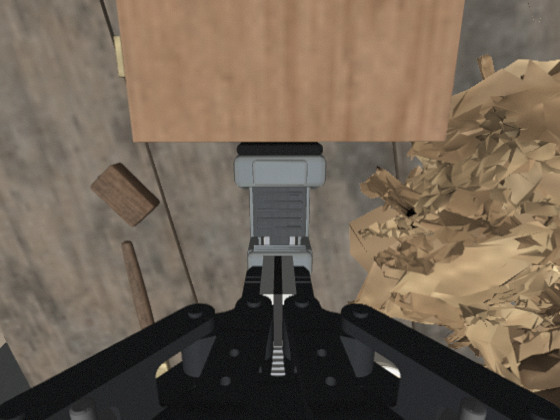

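The wrist view shows the face block's back edge at about (280, 187), the pad at rows 187–240, the thumb rest's edge at about (280, 248), and the shut fingers at x ≈ 277. I'll cast these to points as a check.

```bash
python3 - <<'E'
from h import *
from scipy.spatial.transform import Rotation as R
c=camera_info("wrist");T=np.array(c['T_tool_cam'])
W=np.eye(4);W[:3,:3]=R.from_quat(arm.read_eef_rot()).as_matrix();W[:3,3]=arm.read_tool_pos();C=W@T
K=np.array([[c['fx'],0,c['cx']],[0,c['fy'],c['cy']],[0,0,1]])
d=np.array([-.2065,-.9784,0]);e=np.array([-d[1],d[0],0]);r=np.array([.4638,.3365,0])
for uv,z in (((280,187),.088),((280,248),.078),((248,255),.078),((312,255),.078)):
    p=cv2.undistortPoints(np.array([[uv]],float),K,np.array(c['dist_coeffs']))[0,0]
    v=C[:3,:3]@[p[0],p[1],1];X=C[:3,3]+v*(z-C[2,3])/v[2]
    print(uv,X.round(4),"along %.4f across %.4f"%((X-r)@d,(X-r)@e))
t=W@np.array([0,0,.073,1]);print("tip",t,(t[:3]-r)@d,(t[:3]-r)@e)
E
```

```text
(280, 187) [0.4761 0.3809 0.088 ] along -0.0460 across 0.0029
(280, 248) [0.4678 0.3406 0.078 ] along -0.0049 across 0.0031
(248, 255) [0.4472 0.3401 0.078 ] along -0.0001 across -0.0170
(312, 255) [0.4866 0.3318 0.078 ] along -0.0001 across 0.0232
tip [0.46817084 0.3492329  0.12812927 1.        ] -0.013360448207293851 0.0016470885410166244
```

Both views agree to a few mm. Now a guarded press.

```bash
python3 - <<'E'
from h import *
d=np.array([-.2065,-.9784,0]);e=np.array([-d[1],d[0],0]);r=np.array([.4638,.3365,0])
q=quat(np.arctan2(d[1],d[0])+np.pi)
p=r-.0165*d+.0018*e
arm.line_to(p+[0,0,.14],velocity=.08,ori=q)
f0=arm.read_ft_force();print("f0",f0,arm.read_tool_pos())
z=.134
while z>.115:
    arm.line_to(p+[0,0,z],velocity=.03)
    f=arm.read_ft_force()-f0;print(round(z,4),arm.read_tool_pos()[2].round(4),f.round(1))
    if f[2]>9 or abs(f[:2]).max()>12: break
    z-=.0015
print(arm.read_time());cv2.imwrite("pics/w2.png",snapshot("wrist"))
E
```

```text
f0 [ 0.51648484  0.48632469 -1.04979862] [0.46925429 0.35239447 0.14030751]
0.134 0.1339 [-0.6 -0.4  0.6]
0.1325 0.1325 [-0.7 -0.9  1.8]
0.131 0.1309 [ 0.2 -0.2  1.2]
0.1295 0.1295 [-0.4  0.1  0. ]
0.128 0.1284 [-0.7  0.1  3. ]
0.1265 0.1269 [-0.3  1.   5.4]
0.125 0.1254 [-0.8  2.2  6.2]
0.1235 0.1238 [-0.7  1.6  6.8]
0.122 0.1223 [0.3 2.1 6.9]
0.1205 0.1217 [-2.4  1.4 11.9]
8.8917
```

View pics/w2.png

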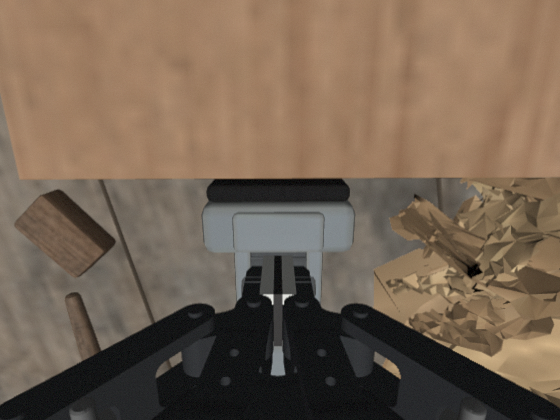

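The wrist view shows the fingers at (278, 270) in the gap, behind the face block and on the pad. The force step at z ≈ 0.1215 means the lever is at its lower stop. Now I'll push.

```bash
python3 - <<'E'
from h import *
d=np.array([-.2065,-.9784,0]);e=np.array([-d[1],d[0],0]);r=np.array([.4638,.3365,0])
p=r-.0165*d+.0018*e;p[2]=.1205
f0=np.array([.5,.5,-1.05]);s=0
while s<.115:
    step=.006 if s<.078 else .002
    s+=step;arm.line_to(p+s*d,velocity=.03)
    f=arm.read_ft_force()-f0
    print(round(s,3),"%.4f"%((arm.read_tool_pos()-p)@d),"along %.1f across %.1f z %.1f"%(f@d,f@e,f[2]))
    if f@d<-18 or f[2]<2.5 or f[2]>35: break
print(arm.read_time());cv2.imwrite("pics/t2.png",cv2.convertScaleAbs(cv2.resize(snapshot("top")[190:245,188:318],None,fx=6,fy=6,interpolation=cv2.INTER_CUBIC),alpha=1.6))
E
```

```text
0.006 0.0058 along -0.9 across -1.0 z 11.3
0.012 0.0118 along 0.4 across -1.7 z 11.5
0.018 0.0179 along -1.0 across -1.6 z 11.1
0.024 0.0239 along -0.3 across -1.7 z 11.7
0.03 0.0299 along -0.6 across -1.7 z 12.0
0.036 0.0359 along -0.9 across -2.0 z 11.6
0.042 0.0419 along -0.6 across -2.0 z 12.7
0.048 0.0479 along -0.2 across -0.8 z 12.4
0.054 0.0539 along -0.3 across -1.5 z 11.4
0.06 0.0600 along -1.3 across -1.7 z 12.4
0.066 0.0660 along 0.4 across -1.4 z 12.4
0.072 0.0719 along -0.1 across -1.7 z 12.7
0.078 0.0780 along -0.5 across -1.2 z 13.0
0.08 0.0797 along -2.0 across -1.6 z 12.3
0.082 0.0816 along -0.5 across -0.9 z 12.2
0.084 0.0836 along -1.9 across -0.8 z 12.7
0.086 0.0856 along -1.8 across -1.3 z 12.1
0.088 0.0876 along -1.2 across -1.3 z 11.6
0.09 0.0896 along -1.4 across -1.3 z 12.1
0.092 0.0909 along -2.1 across -0.0 z 11.3
0.094 0.0912 along -5.3 across -1.0 z 10.6
0.096 0.0918 along -6.6 across -1.4 z 8.8
0.098 0.0927 along -9.6 across -2.8 z 9.1
0.1 0.0938 along -10.1 across -2.4 z 9.2
0.102 0.0949 along -12.0 across -1.3 z 10.0
0.104 0.0981 along -7.6 across -1.3 z 13.1
0.106 0.0983 along -12.6 across -1.1 z 12.4
0.108 0.0985 along -14.6 across -1.8 z 8.3
0.11 0.0987 along -18.7 across -1.6 z 7.8
17.4917
```

View pics/t2.png

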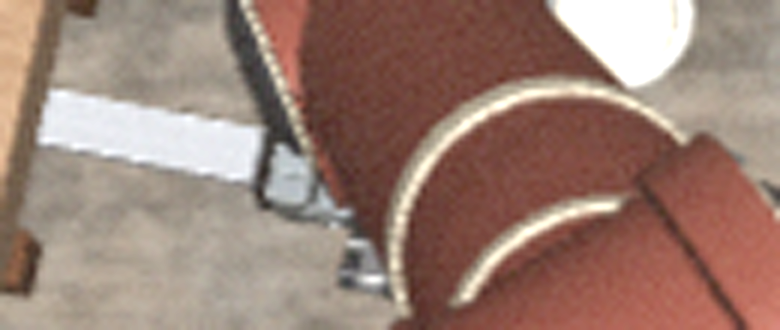

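The jaw followed the fingers by about 91–94 mm, which matches the measured 94 mm gap. It then came up hard against the collar. Now I'll lift off and check.

```bash
python3 - <<'E'
from h import *
d=np.array([-.2065,-.9784,0]);e=np.array([-d[1],d[0],0]);r=np.array([.4638,.3365,0])
p=r-.0165*d+.0018*e;p[2]=0
arm.line_to(p+.102*d+[0,0,.1205],velocity=.05)
arm.line_to(p+.100*d+[0,0,.130],velocity=.04)
arm.line_to(p+.097*d+[0,0,.145],velocity=.05)
arm.line_to(p+.097*d+[0,0,.24],velocity=.12)
print(arm.read_ft_force())
q=arm.read_joint_positions();q[0]+=.9;arm.move_j(q)
print(arm.read_time())
cv2.imwrite("pics/t3.png",cv2.convertScaleAbs(cv2.resize(snapshot("top")[190:245,188:318],None,fx=6,fy=6,interpolation=cv2.INTER_CUBIC),alpha=1.6))
E
```

```text
[-0.60876728 -0.00514324  0.09380231]
21.2917
```

View pics/t3.png

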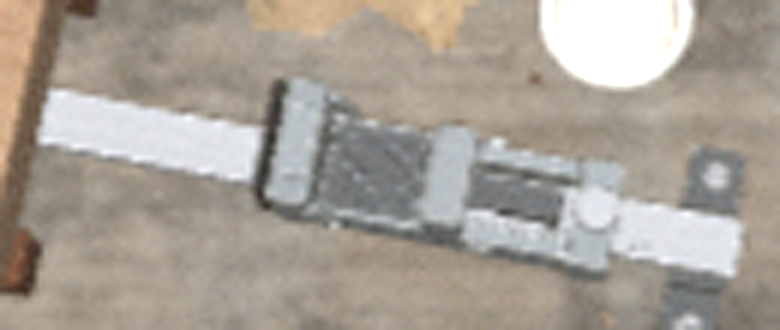

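The jaw's rear rails now meet the collar's face at about (575, 215). The box edge and the cup are where they were, and the arm is clear.

```bash
python3 -c "
from station import ticket
print(ticket.finish_job())"
```

```text
the job is handed in; nothing more can be done
None
```

The clamp is open: the jaw was pushed back about 94 mm and stands against the stop collar. The fingers are off the lever, the box and the cup behind the bar look unmoved in the last top picture, and the job is handed in; no verdict came back.

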